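# Cradle and clamp a rubber feed roller

### The job

Get the rubber feed roller ready for cleaning: push it, without gripping or lifting it, so that it rolls along the stand's deck into the vee groove, then take your hand off so that it settles and centres itself. Then slide the end clamp along until it has pushed the roller home against the end stop and its spring pad holds it with about 6 N, neither loose nor squeezed hard, and let go. Be gentle with the roller and leave the glue stick, binder clip and eraser where they are.

Things in the scene. Friction and masses are not known exactly. Their poses are not given: they have to be found in the camera images.
- stand: Fixed low grey and aluminium stand. Origin: on the worktop under its base; x from its deck to the vee (away from the robot), y along the vee to the end stop, z up. The base spans x -80 to 76, y -86 to 86 mm; a clamp bed 10 mm high with rails to 16 mm goes on at x -9 to 69, down to y -162. Only end stop and clamp rise above 42 mm.
- deck (a point): Middle of the stand's level deck, at its surface, 28 mm above the worktop (stand x -35, y -5 mm). Axes as the stand's. The deck reaches 40 mm to either side along x (then the vee at +x; a lip 5 mm high at -x) and 70 mm to either side along y. A roller lying on it has its axis 16 mm above it.
- vee (a point): Where the axis of a roller centred in the vee lies: stand x +30, y 0, z +32.6 mm. Axes as the stand's. The 90 degree groove runs along y from y -75 to +65 mm; its bottom is 22.6 mm below this point; the near flank starts at deck height 18 mm before it in x; the far flank rises to 9 mm above this point, 32 mm behind it.
- end_stop: Rigid aluminium block across the +y end of the vee, 46 mm (x) by 13 mm (y), top 56 mm above the worktop. Its flat face towards the roller lies at stand y +65 mm; its origin is in that face's plane, at stand x 0 and worktop height. Axes as the stand's.
- roller: Dark roller of smooth hard rubber with steel end faces, 32 mm diameter, 100 mm long, about 0.2 kg (varies). Origin at its centre; its y axis is its own axis (x and z turn as it rolls). Starts lying on the stand's deck, about parallel to the vee. A fingertip that pushes it from behind should reach down to its axis or lower: one that bears above the axis jams it onto the deck.
- clamp: End clamp: grey carriage 48 (x) by 30 (y) by 34 mm, sliding along stand y in line with the vee. A grip tab 26 (x) by 12 (y) mm stands on its middle, 34 to 72 mm above the origin. Origin: centre of its underside, 16 mm above the worktop, stand x +30, y -141 to -129 at the start; it slides to y -76. Axes as the stand's. Friction about 10 N either way; it stays where left.
- clamp_pad: Round black rubber pad, 20 mm diameter, on a sprung plunger in front of the clamp. Origin: centre of its front face, which looks to +y, 50 mm ahead of the clamp's origin when unloaded, at the height of a seated roller's axis. Spring: about 5 N per mm, 6 mm at most. Pushing the clamp takes its friction (about 10 N) plus the spring's force.
- glue_stick: Standing white and grey glue stick, 26 mm diameter, 88 mm tall, on the worktop beyond the end-stop end of the stand. Origin: centre of its underside. Leave alone.
- binder_clip: Black binder clip with wire handles, 26 x 25 x 28 mm, on the worktop beyond the end-stop end of the stand, nearer the robot than the glue stick. Origin: centre of its underside. Leave alone.
- eraser: Eraser in a grey sleeve, 21 x 48 x 12 mm, on the worktop in front of the clamp's bed. Origin: centre of its underside. Leave alone.

How it is judged:
By the outcome, as a careful person would: the job done as asked, in the order asked, and still so for the second after the job is handed in, with the robot touching nothing.
It also fails if it takes over 67 s, if anything falls off the work surface, if the arm or the gripper's body presses on something with over 40 N, if the wrist force passes 120 N, or if a joint passes its speed limit or range.

### The arm

A 6-joint arm with a two-finger parallel gripper is mounted at the origin on a cart in front of the work surface, level with it; the furniture and walls round the work are solid. World frame = base frame: x ahead of the robot, y to its left, z up, the work surface at z = 0. Lengths are in m, angles in degrees, forces in N, time in s.
With the tool pointing down it reaches from about 0.275 to 0.825 m from the base axis. Payload 5.2 kg.
Tool frame: the origin (TCP) lies between the finger pads; the fingertips stand 8 mm ahead of it and the grasp point (between the pads) lies 11 mm behind it (arm.tcp_to_tips is the distance from the TCP to the fingertips, in m); z points along the fingers, y is the line along which they close (so a half turn about z gives the same grasp; the last joint's range is limited). The gripper opens to 93 mm and grips with 3 to 60 N. Pads are 15 mm wide; open, the fingers measure 128 mm over their backs; the gripper's body (75 mm by 188 mm) begins 65 mm behind the grasp point.
Start: joints at [-80.776, 14.817, 87.949, -0, 77.235, -11.62], TCP at [0.196, -0.514, 0.227] pointing down, gripper open.
Joint ranges: [-179.93, 179.93], [-52.35, 119.4], [10.71, 147.94], [-69.91, 249.91], [12.55, 155.21], [-178.61, 178.61]. Speed limits (degrees/s): [147.25, 147.25, 180, 180, 180, 180].

### API

Orientations are given as a 3x3 rotation matrix whose columns are the frame's x, y, z axes.
In Python, from workcell import arm gives the robot as it stands.
- The arm moves only by the shell command python3 -m jog 'ROWS' [FORCE]. ROWS is JSON, a list of rows, each a list of 5 numbers: the finger opening in mm, from 0 to 93, then the shift along the tool's x, y, z in units of 30 mm (1.0 is 30 mm), then the turn about the tool's z in units of 5 degrees (1.0 is 5 degrees). In form: [[grip, dx, dy, dz, yaw], ...]. A call has 1 to 20 rows; each row shifts and turns the commanded pose from where the row before left it, along the tool's axes as they then stand; what a row does not reach is not made up. A row lasts 1/12 s, in which the tool goes at most 41.7 mm and 7.16 degrees, less where a joint would pass 70% of its speed; a pose out of reach is approached as far as the arm can. A call is refused whole if a number of a shift passes 1 or a number of a turn 1, either way. A call with a gripper value outside its range is refused whole. The fingers move at their own pace and stop on an object; FORCE is the grip in N (left out, the last holds). Time passes only in rows, so rows that do not move let the fingers close. It gives the time, the measured TCP pose, the force, the opening and the grip force at its end, in the units of the state.
- arm.read_state(): the state, without advancing time (a new reading comes with each control period).
- arm.get_image(name): name is "scene" or "top" or "wrist"; returns (picture, depth): 480x640x3 uint8, red, green, blue; 480x640 float32, m along the optical axis (not along the pixel's ray), 0 where there is no reading.
- arm.camera_params(name): a dict with "camera_matrix" (3x3 intrinsics, pixels), "R" (3x3) and "t" (3): a world point X has camera coordinates R X + t. Camera axes: x right, y down, z forward; pixel columns grow to the right and rows downward; lengths in m; the calibration is good to about 2 mm. A picture is of the moment at which its call begins: read the wrist's pose just before it. camera_params takes no time and is no camera call; for the wrist camera it gives the pose at the moment of the call.
- arm.finish_job(): hands the job in; it is judged then, once.
The state is a dict: "time_s": time; "joints": joint angles; "joint_vel": joint speeds; "joint_efforts": joint torques, N m; "tool_pos": TCP position; "tool_rot": TCP orientation; "contact_force": force on the tool from outside, world axes, zero at the start; "torque": the same for the moment, N m; "grip_width": opening from 0.0 (shut) to 1.0 (fully open); "grip_force": force on a finger pad.
Only numpy, scipy, OpenCV 4.12 (cv2) and the standard library are available. Lean on these libraries where they do the work, as an engineer would, in place of code of your own. Each camera call takes 0.05 s, during which the arm holds its last target. There are 200 camera calls.

## Working session

There is one attempt and no reset: what is moved stays moved. The work goes in short steps, Python scripts to look and compute and a shell command to move; the robot and the scene stay as the last step left them, time stands still between calls to the robot, and variables do not carry over. Pictures are saved under pics/ and viewed, at most 10 in all, crops included, and the job is handed in when it is done.

```bash
mkdir -p pics; ls; python3 - <<'E'
from workcell import arm
import cv2,numpy as np
s=arm.read_state();print(s['time_s'],s['tool_pos'],s['tool_rot'],s['grip_width'])
for n in("scene","top"):
    p,d=arm.get_image(n);cv2.imwrite(f'pics/{n}0.png',p[:,:,::-1]);np.savez(f'pics/{n}0.npz',p=p,d=d,**arm.camera_params(n))
    c=arm.camera_params(n);print(n,-np.array(c['R']).T@c['t'],c['camera_matrix'][0])
E
```

```text
pics
0.0 [ 0.19563158 -0.5134594   0.22582248] [[ 9.34559038e-01  3.55807973e-01 -3.01655452e-04]
 [ 3.55807921e-01 -9.34557378e-01  1.79767932e-03]
 [ 3.57714307e-04 -1.78736886e-03 -9.99998339e-01]] 1.0016561130730948
scene [0.08369379 0.73879543 0.40428268] [444.04453595   0.         326.60154725]
top [0.39672504 0.07209689 0.91006568] [602.68689767   0.         317.76699886]
```

View pics/top0.png

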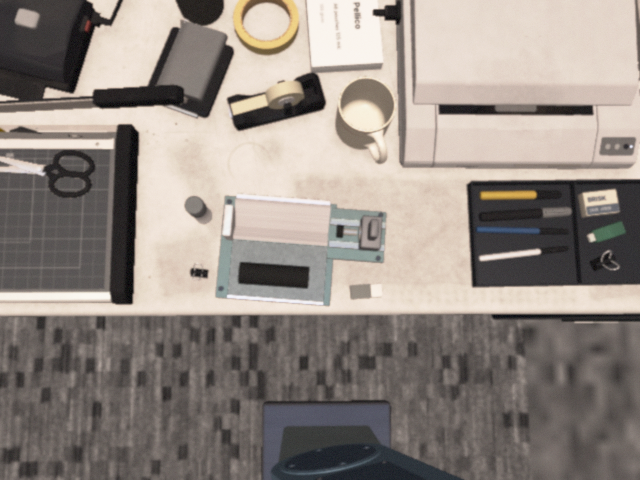

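View pics/scene0.png

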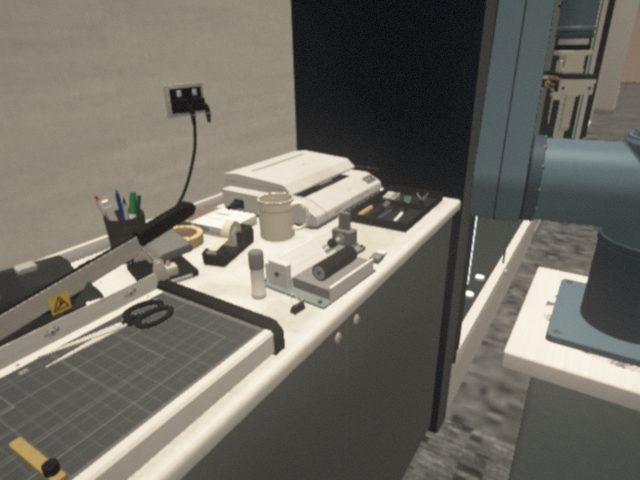

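The top view shows the stand at pixels (216–385, 196–303), with the roller at (273,274), the end stop at (228,220) and the clamp tab at (371,232). The eraser is at (366,291), the clip at (199,271) and the glue stick at (196,206). In the scene view, the roller lies on the deck and the clamp is at the far end.

```bash
cat > h.py <<'E'
import numpy as np,cv2
def cloud(d,K,R,t):
    v,u=np.mgrid[:480,:640];K=np.array(K)
    c=np.stack([(u-K[0,2])/K[0,0]*d,(v-K[1,2])/K[1,1]*d,d],-1)
    return (c-np.array(t))@np.array(R)
def onplane(u,v,z,K,R,t):
    R=np.array(R);o=-R.T@np.array(t);r=R.T@np.linalg.inv(K)@np.array([u,v,1.]);return o+r*(z-o[2])/r[2]
E
python3 - <<'E'
from h import *
D=np.load('pics/top0.npz');p,d=D['p'],D['d'];c=[D['camera_matrix'],D['R'],D['t']]
W=cloud(d,*c)
print('table z',np.median(W[300:306,340:345,2]),'deck z',np.median(W[250:258,250:300,2]))
def rep(n,m,z,roi):
    M=np.zeros((480,640),np.uint8);a,b,e,f=roi;M[b:f,a:e]=m[b:f,a:e]
    n_,l,s,_=cv2.connectedComponentsWithStats(M);k=1+s[1:,4].argmax();ys,xs=np.where(l==k)
    h=np.median(W[ys,xs,2]);P=np.array([onplane(x,y,z,*c)[:2] for x,y in zip(xs,ys)])*1000
    r=cv2.minAreaRect(P.astype(np.float32));print(n,len(xs),'h',h.round(4),'rect',np.round(r[0],1),np.round(r[1],1),round(r[2],2))
g=p.max(2);hsv=cv2.cvtColor(p,cv2.COLOR_RGB2HSV)
rep('roller',(g<50),.046,(232,255,325,295))
rep('endstop',(W[:,:,2]>.05)&(W[:,:,2]<.064),.056,(212,190,240,245))
rep('tab',(W[:,:,2]>.078),.088,(340,200,395,260))
rep('carr',(W[:,:,2]>.044),.05,(352,200,395,260))
rep('pad',(g<60),.04,(334,215,350,245))
rep('base',(W[:,:,2]>.006)&(W[:,:,2]<.1),.006,(212,190,332,310))
rep('teal',(hsv[:,:,1]>60)&(hsv[:,:,0]>75)&(hsv[:,:,0]<115),.006,(205,185,395,312))
rep('eraser',(W[:,:,2]>.006),.012,(345,280,390,302))
rep('glue',(W[:,:,2]>.06),.088,(180,190,212,225))
rep('clip',(g<60),.02,(186,258,214,285))
print(W[225,205:390:4,2].round(3)); print(W[195:310:3,280,2].round(3)); print(W[195:310:3,280,0].round(3))
E
```

```text
table z -0.0001878878202506746 deck z 0.027499629331312878
roller 1340 h 0.0571 rect [461.3 110.2] [97.1 28.4] 85.85
endstop 290 h 0.0548 rect [538.4 176. ] [13.2 45.4] 85.44
tab 168 h 0.0868 rect [521.7 -29.8] [12.5 26.6] 88.93
carr 678 h 0.0499 rect [522.2 -30.4] [31.1 48.2] 84.8
pad 54 h 0.0408 rect [525.4  14.6] [ 6.9 15.6] 82.34
base 10896 h 0.0278 rect [504.  107.8] [170.6 160.3] 85.56Traceback (most recent call last):
  File "<stdin>", line 17, in <module>
  File "<stdin>", line 7, in rep
ValueError: attempt to get argmax of an empty sequence
```

```bash
python3 - <<'E'
import cv2
a=cv2.imread('pics/top0.png')[185:315,180:400];cv2.imwrite('pics/topc.png',cv2.resize(a,None,fx=3.6,fy=3.6,interpolation=cv2.INTER_CUBIC))
E
```

```text
(no output)
```

View pics/topc.png

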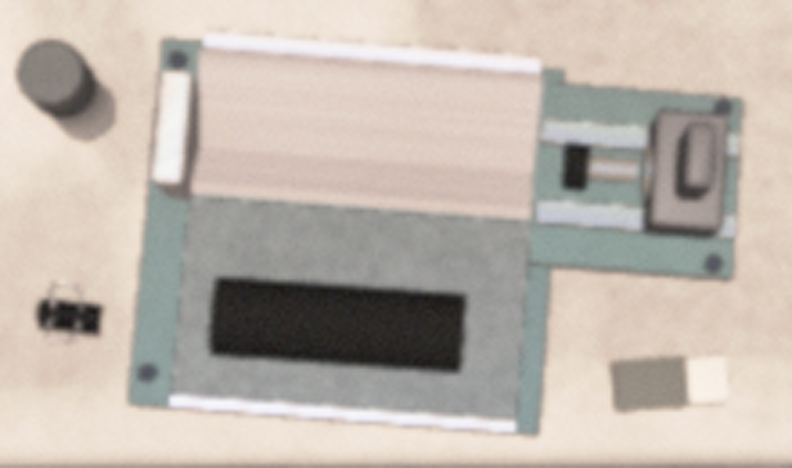

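The crop shows the parts clearly. The tool should sit at yaw −4.5° for the stand, whose origin is about (503, 107) mm. The roller axis is at about stand (−42, 0) and parallel to the vee. I'll rotate the tool and move behind the roller with the fingers 50 mm apart.

```bash
python3 -m jog '[[50,0,0,0,0.85],[50,0,0,0,0.85],[50,0,0,0,0.85],[50,0,0,0,0.85],[50,0,0,0,0.85],[50,0,0,0,0.85],[50,0.1,-0.4,0,0],[50,0.2,-0.7,0,0],[50,0.25,-0.9,0,0],[50,0.25,-0.9,0,0],[50,0.25,-0.9,0,0],[50,0.25,-0.9,0,0],[50,0.25,-0.9,0,0],[50,0.25,-0.9,0,0],[50,0.25,-0.9,0,0],[50,0.25,-0.9,0,0],[50,0.25,-0.9,0,0],[50,0.25,-0.9,0,0],[50,0.25,-0.9,0,0],[50,0.25,-0.9,0,0]]'
python3 -m jog '[[50,0.25,-0.9,0,0],[50,0.25,-0.9,0,0],[50,0.25,-0.9,0,0],[50,0.25,-0.9,0,0],[50,0.25,-0.9,0,0],[50,0.25,-0.9,0,0],[50,0.25,-0.9,0,0],[50,0.25,-0.9,0,0],[50,0.25,-0.9,0,0],[50,0.15,-0.6,0,0],[50,0.1,-0.4,0,0],[50,0,0,0,0],[50,0,0,0,0]]'
```

```text
time_s: 1.77
tool_pos: [0.323, -0.1639, 0.2264]
tool_rot: [[0.997, -0.079, -0.0], [-0.079, -0.997, 0.0], [-0.0, -0.0, -1.0]]
contact_force: [0.6, -0.3, -0.2]
grip_width: 0.542
grip_force: 0.0
time_s: 2.85
tool_pos: [0.4193, 0.1004, 0.2263]
tool_rot: [[0.997, -0.077, -0.001], [-0.077, -0.997, -0.0], [-0.001, 0.0, -1.0]]
contact_force: [0.8, 0.4, -0.1]
grip_width: 0.539
grip_force: 0.0
```

```bash
python3 - <<'E'
from h import *
from workcell import arm
c=arm.camera_params('wrist');c=[c['camera_matrix'],c['R'],c['t']]
p,d=arm.get_image('wrist');cv2.imwrite('pics/w1.png',p[:,:,::-1]);W=cloud(d,*c)*1000
g=p.max(2);m=((g<60)&(W[:,:,2]>45)&(W[:,:,2]<75)).astype(np.uint8)
n,l,s,_=cv2.connectedComponentsWithStats(m);k=1+s[1:,4].argmax();ys,xs=np.where(l==k)
print(s[k],W[ys,xs].min(0),W[ys,xs].max(0),W[ys,xs,2].mean())
P=np.array([onplane(x,y,.05,*c)[:2]*1000 for x,y in zip(xs,ys)],np.float32);print(cv2.minAreaRect(P))
E
```

```text
[   0    0   84  226 6575] [430.64107331 318.01951282  45.00241764] [615.30068382 341.6666714   54.5634704 ] 50.5539502873077
((523.612060546875, 328.09625244140625), (184.26661682128906, 26.404464721679688), 0.4610198438167572)
```

View pics/w1.png

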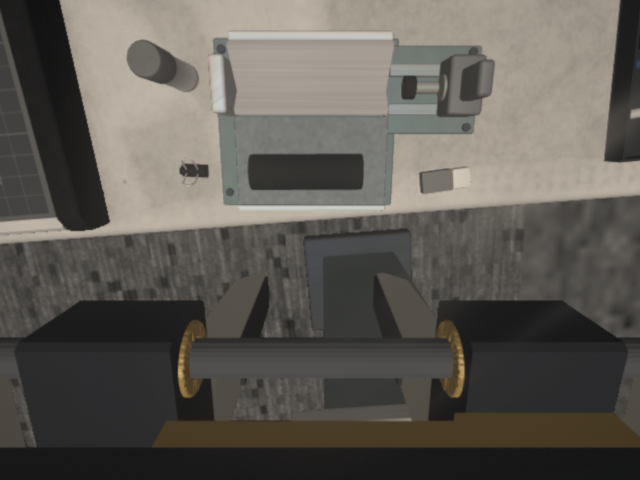

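The wrist view shows the roller at pixels (248–363, 153–190), clear of the fingers. My mask picked the guillotine instead, so I'll restrict it to the roller.

```bash
python3 - <<'E'
from h import *
from workcell import arm
c=arm.camera_params('wrist');c=[c['camera_matrix'],c['R'],c['t']]
p=cv2.imread('pics/w1.png');g=p.max(2);m=np.zeros((480,640),np.uint8);m[140:200,240:375]=g[140:200,240:375]<55
n,l,s,_=cv2.connectedComponentsWithStats(m);k=1+s[1:,4].argmax();ys,xs=np.where(l==k)
P=np.array([onplane(x,y,.044,*c)[:2]*1000 for x,y in zip(xs,ys)],np.float32);r=cv2.minAreaRect(P);print(s[k],r)
E
```

```text
[ 250  155  113   34 3792] ((462.1038513183594, 109.45591735839844), (101.30026245117188, 29.42835807800293), 85.419189453125)
```

```bash
python3 -m jog '[[50,0.13,-0.22,0.3,0],[50,0.12,-0.23,0.6,0],[50,0,0,0.8,0],[50,0,0,0.8,0],[50,0,0,0.8,0],[50,0,0,0.8,0],[50,0,0,0.6,0],[50,0,0,0.5,0],[50,0,0,0.4,0],[50,0,0,0.24,0],[50,0,0,0.2,0],[50,0,0,0,0],[50,0,0,0,0],[50,0,0,0,0]]'
```

```text
time_s: 4.07
tool_pos: [0.4294, 0.1126, 0.046]
tool_rot: [[0.997, -0.081, 0.001], [-0.081, -0.997, 0.0], [0.001, -0.0, -1.0]]
contact_force: [-0.9, 0.7, 0.2]
grip_width: 0.537
grip_force: 0.0
```

```bash
python3 -m jog '[[50,0.08,0,0,0],[50,0.08,0,0,0],[50,0.08,0,0,0],[50,0.08,0,0,0],[50,0.08,0,0,0],[50,0.08,0,0,0],[50,0.1,0,0,0],[50,0.1,0,0,0]]'; python3 -m jog '[[50,0.1,0,0,0],[50,0.1,0,0,0],[50,0.1,0,0,0],[50,0.1,0,0,0],[50,0.1,0,0,0],[50,0.1,0,0,0],[50,0.1,0,0,0],[50,0.1,0,0,0],[50,0.1,0,0,0]]'; python3 - <<'E'
from h import *
from workcell import arm
c=arm.camera_params('wrist');c=[c['camera_matrix'],c['R'],c['t']]
p,d=arm.get_image('wrist');cv2.imwrite('pics/w2.png',p[:,:,::-1])
E
```

```text
time_s: 4.73
tool_pos: [0.4495, 0.111, 0.0454]
tool_rot: [[0.997, -0.081, -0.0], [-0.081, -0.997, -0.0], [-0.0, 0.0, -1.0]]
contact_force: [-0.4, 0.5, -0.2]
grip_width: 0.538
grip_force: 0.1
time_s: 5.48
tool_pos: [0.4764, 0.1088, 0.0455]
tool_rot: [[0.997, -0.081, 0.0], [-0.081, -0.997, -0.0], [0.0, 0.0, -1.0]]
contact_force: [-1.1, -0.3, 0.4]
grip_width: 0.539
grip_force: 0.1
```

View pics/w2.png

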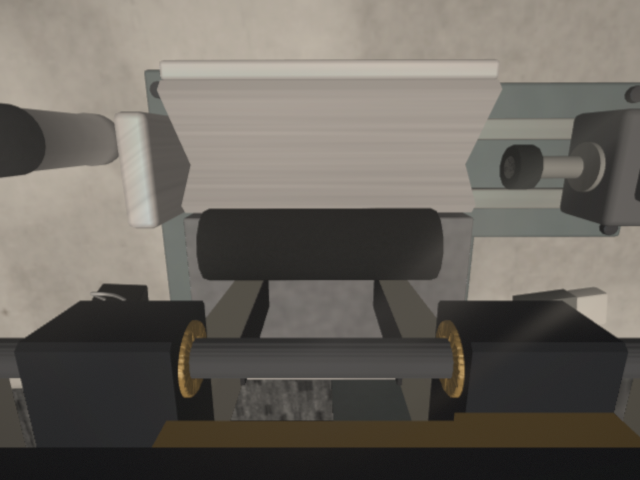

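The roller, at pixels (198–441, 209–279), is square and in front of both fingers, just short of the vee edge. I'll push the rest slowly.

```bash
python3 -m jog '[[50,0.1,0,0,0],[50,0.1,0,0,0],[50,0.08,0,0,0],[50,0.07,0,0,0],[50,0.06,0,0,0],[50,0.06,0,0,0],[50,0.06,0,0,0],[50,0.05,0,0,0],[50,0.05,0,0,0],[50,0.03,0,0,0],[50,0,0,0,0],[50,0,0,0,0]]'; python3 - <<'E'
from h import *
from workcell import arm
p,d=arm.get_image('wrist');cv2.imwrite('pics/w3.png',p[:,:,::-1])
m=(p.max(2)<55).astype(np.uint8);m[:150]=0;m[290:]=0;m[:,:150]=0;m[:,460:]=0
n,l,s,_=cv2.connectedComponentsWithStats(m);print(s[1+s[1:,4].argmax()])
E
```

```text
time_s: 6.53
tool_pos: [0.4959, 0.1072, 0.0455]
tool_rot: [[0.997, -0.081, 0.0], [-0.081, -0.997, 0.0], [0.0, -0.0, -1.0]]
contact_force: [-0.8, 0.9, 0.0]
grip_width: 0.537
grip_force: 0.0
[  203   177   233    67 15164]
```

```bash
python3 -m jog '[[50,-0.3,0,0,0],[50,-0.4,0,-0.4,0],[50,-0.3,0,-0.7,0],[50,0,0.4,-0.8,0],[50,0,0.7,-0.8,0],[50,0,0.7,-0.6,0],[50,0,0.7,-0.3,0],[50,0,0.7,0,0],[50,0,0.5,0,0],[50,0,0.2,0,0],[50,0,0,0,0],[50,0,0,0,0],[50,0,0,0,0]]'; python3 - <<'E'
from h import *
from workcell import arm
c=arm.camera_params('wrist');p,d=arm.get_image('wrist');cv2.imwrite('pics/w4.png',p[:,:,::-1]);np.savez('pics/w4.npz',p=p,d=d,**c)
E
```

```text
time_s: 7.67
tool_pos: [0.4561, -0.0062, 0.1532]
tool_rot: [[0.997, -0.081, -0.001], [-0.081, -0.997, 0.001], [-0.001, -0.001, -1.0]]
contact_force: [0.1, -0.0, -1.0]
grip_width: 0.541
grip_force: 0.0
```

View pics/w4.png

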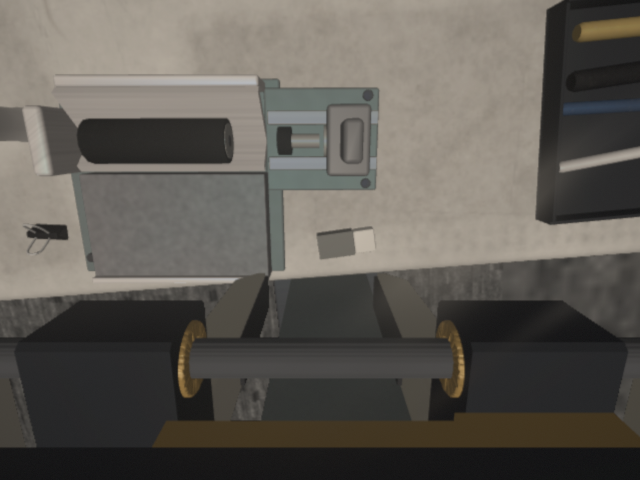

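The roller, at pixels (78–234, 118–163), sits in the vee. The clamp tab is at about (352,141). Next I'll measure both.

```bash
python3 - <<'E'
from h import *
D=np.load('pics/w4.npz');p,d=D['p'],D['d'];c=[D['camera_matrix'],D['R'],D['t']];W=cloud(d,*c)*1000
def f(n,m,roi,z):
    M=np.zeros((480,640),np.uint8);a,b,e,g=roi;M[b:g,a:e]=m[b:g,a:e]
    _,l,s,_=cv2.connectedComponentsWithStats(M);k=1+s[1:,4].argmax();ys,xs=np.where(l==k)
    P=np.array([onplane(x,y,z,*c)[:2]*1000 for x,y in zip(xs,ys)],np.float32);r=cv2.minAreaRect(P)
    w=np.array(r[0])-[502.9,107.1];print(n,np.median(W[ys,xs,2]),r,'stand',w@[.9969,-.0785],w@[.0785,.9969])
f('tab',W[:,:,2]>80,(300,80,400,200),.088)
f('roller',(p.max(2)<60),(70,110,240,170),.036)
f('rollertop',(W[:,:,2]>40)&(p.max(2)<60),(70,110,240,170),.045)
f('pad',(p.max(2)<60),(265,110,300,170),.036)
f('stop',(W[:,:,2]>48)&(p.max(2)>120),(15,90,60,190),.056)
E
```

```text
tab 87.60671474233376 ((523.8843994140625, -30.478240966796875), (12.066996574401855, 25.25157928466797), 85.31632995605469) stand 31.719239691772483 -135.50447306579588
roller 46.46084831393307 ((534.8158569335938, 106.81449890136719), (109.23528289794922, 29.755088806152344), 85.31631469726562) stand 31.839329613342308 2.2207787240600663
rollertop 46.686943754241 ((535.01318359375, 104.30026245117188), (102.82404327392578, 28.09410858154297), 85.31623840332031) stand 32.23341212219241 -0.2701734503173756
pad 41.151240455243425 ((527.6841430664062, 13.844620704650879), (9.995823860168457, 18.138694763183594), 84.14718627929688) stand 32.02785949758532 -91.02073238882063
stop 55.759686146220005 ((540.5694580078125, 175.29090881347656), (12.497952461242676, 44.99186325073242), 84.78781127929688) stand 32.199696346130395 70.93656944976807
```

```bash
python3 -m jog '[[50,0.3,0.12,0,0],[50,0.6,0.15,0,0],[50,0.6,0.15,0,0],[50,0.5,0.15,0,0],[50,0.29,0.05,0,0],[50,0,0,0.3,0],[50,0,0,0.5,0],[50,0,0,0.6,0],[50,0,0,0.6,0],[50,0,0,0.5,0],[50,0,0,0.3,0],[50,0,0,0.1,0],[50,0,0,0,0],[50,0,0,0,0]]'
```

```text
time_s: 8.88
tool_pos: [0.5236, -0.031, 0.0668]
tool_rot: [[0.997, -0.081, 0.0], [-0.081, -0.997, -0.0], [0.0, 0.0, -1.0]]
contact_force: [-0.1, 0.3, 0.6]
grip_width: 0.535
grip_force: 0.0
```

Close on the tab.

```bash
python3 -m jog '[[30,0,0,0,0],[20,0,0,0,0],[16,0,0,0,0],[14,0,0,0,0],[12,0,0,0,0],[10,0,0,0,0],[8,0,0,0,0],[8,0,0,0,0],[8,0,0,0,0],[8,0,0,0,0],[8,0,0,0,0],[8,0,0,0,0]]' 25
```

```text
time_s: 9.88
tool_pos: [0.5235, -0.0307, 0.0666]
tool_rot: [[0.997, -0.081, 0.0], [-0.081, -0.997, 0.001], [0.0, -0.001, -1.0]]
contact_force: [0.1, 5.1, 3.2]
grip_width: 0.129
grip_force: 25.0
```

```bash
python3 -m jog '[[8,0,-0.05,0,0],[8,0,-0.1,0,0],[8,0,-0.12,0,0],[8,0,-0.12,0,0],[8,0,-0.12,0,0],[8,0,-0.12,0,0],[8,0,-0.12,0,0],[8,0,-0.1,0,0]]'; python3 -m jog '[[8,0,-0.05,0,0],[8,0,-0.03,0,0],[8,0,-0.03,0,0],[8,0,-0.03,0,0]]'; for i in 1 2 3 4 5; do python3 -m jog '[[8,0,-0.03,0,0]]'|sed -n '2p;4p'; done;  python3 -m jog '[[8,0,-0.04,0,0],[8,0,-0.04,0,0],[8,0,-0.04,0,0],[8,0,-0.04,0,0],[8,0,-0.04,0,0]]'
```

```text
time_s: 10.55
tool_pos: [0.5253, -0.0086, 0.0666]
tool_rot: [[0.997, -0.081, -0.001], [-0.081, -0.997, -0.005], [-0.0, 0.005, -1.0]]
contact_force: [-2.8, -10.9, 3.9]
grip_width: 0.13
grip_force: 25.0
time_s: 10.88
tool_pos: [0.5256, -0.0044, 0.0666]
tool_rot: [[0.997, -0.081, -0.001], [-0.081, -0.997, -0.005], [-0.0, 0.005, -1.0]]
contact_force: [-2.8, -9.8, 3.4]
grip_width: 0.129
grip_force: 25.0
tool_pos: [0.5257, -0.0036, 0.0666]
contact_force: [-2.9, -10.0, 3.1]
tool_pos: [0.5257, -0.0027, 0.0666]
contact_force: [-3.1, -10.5, 3.9]
tool_pos: [0.5258, -0.0018, 0.0666]
contact_force: [-2.6, -9.9, 3.0]
tool_pos: [0.5259, -0.0009, 0.0666]
contact_force: [-2.3, -9.3, 4.4]
tool_pos: [0.5259, -0.0, 0.0666]
contact_force: [-3.6, -10.1, 4.0]
time_s: 11.72
tool_pos: [0.5264, 0.0058, 0.0666]
tool_rot: [[0.997, -0.081, -0.001], [-0.081, -0.997, -0.005], [-0.0, 0.005, -1.0]]
contact_force: [-3.4, -11.7, 3.6]
grip_width: 0.128
grip_force: 25.0
```

```bash
python3 -m jog '[[8,0,-0.04,0,0],[8,0,-0.04,0,0],[8,0,-0.04,0,0],[8,0,-0.04,0,0],[8,0,-0.04,0,0],[8,0,-0.03,0,0],[8,0,-0.03,0,0],[8,0,-0.03,0,0],[8,0,-0.02,0,0],[8,0,-0.02,0,0],[8,0,-0.02,0,0]]'; for i in 1 2 3 4; do python3 -m jog '[[8,0,-0.01,0,0]]'|sed -n '2p;4p'; done
```

```text
time_s: 12.63
tool_pos: [0.5272, 0.0161, 0.0666]
tool_rot: [[0.997, -0.081, -0.001], [-0.081, -0.997, -0.005], [-0.0, 0.005, -1.0]]
contact_force: [-3.0, -11.5, 3.7]
grip_width: 0.129
grip_force: 25.0
tool_pos: [0.5273, 0.0164, 0.0666]
contact_force: [-2.9, -11.9, 3.9]
tool_pos: [0.5273, 0.0167, 0.0666]
contact_force: [-3.7, -12.1, 3.1]
tool_pos: [0.5273, 0.017, 0.0666]
contact_force: [-3.0, -10.9, 3.6]
tool_pos: [0.5273, 0.0172, 0.0666]
contact_force: [-3.7, -12.0, 3.7]
```

```bash
for i in 1 2 3 4 5 6 7 8; do python3 -m jog '[[8,0,-0.01,0,0]]'|sed -n '2p;4p'; done
```

```text
tool_pos: [0.5273, 0.0176, 0.0666]
contact_force: [-2.3, -11.1, 4.1]
tool_pos: [0.5274, 0.0178, 0.0666]
contact_force: [-2.9, -11.0, 4.1]
tool_pos: [0.5274, 0.0181, 0.0666]
contact_force: [-4.1, -11.5, 4.5]
tool_pos: [0.5274, 0.0184, 0.0666]
contact_force: [-2.9, -12.5, 3.8]
tool_pos: [0.5275, 0.0188, 0.0666]
contact_force: [-3.7, -11.0, 4.2]
tool_pos: [0.5275, 0.0191, 0.0666]
contact_force: [-4.0, -11.0, 3.2]
tool_pos: [0.5275, 0.0193, 0.0666]
contact_force: [-3.7, -11.1, 3.8]
tool_pos: [0.5275, 0.0196, 0.0666]
contact_force: [-4.8, -11.4, 4.1]
```

```bash
for i in 1 2 3 4; do python3 -m jog '[[8,0,-0.01,0,0]]'|sed -n '2p;4p'; done
```

```text
tool_pos: [0.5275, 0.02, 0.0666]
contact_force: [-2.3, -12.0, 3.8]
tool_pos: [0.5275, 0.0203, 0.0666]
contact_force: [-3.5, -11.8, 4.3]
tool_pos: [0.5276, 0.0206, 0.0666]
contact_force: [-3.4, -11.5, 4.3]
tool_pos: [0.5276, 0.0208, 0.0666]
contact_force: [-3.9, -10.9, 4.0]
```

```bash
for i in 1 2 3 4; do python3 -m jog '[[8,0,-0.01,0,0]]'|sed -n '2p;4p'; done
```

```text
tool_pos: [0.5276, 0.0211, 0.0666]
contact_force: [-3.3, -11.3, 3.9]
tool_pos: [0.5276, 0.0214, 0.0666]
contact_force: [-3.5, -11.9, 3.5]
tool_pos: [0.5276, 0.0216, 0.0666]
contact_force: [-3.5, -12.1, 2.8]
tool_pos: [0.5277, 0.0217, 0.0666]
contact_force: [-3.7, -13.5, 4.3]
```

```bash
for i in 1 2; do python3 -m jog '[[8,0,-0.01,0,0]]'|sed -n '2p;4p'; done;  for i in 1 2 3 ; do python3 -m jog '[[8,0,0,0,0]]'|sed -n '2p;4p'; done
```

```text
tool_pos: [0.5277, 0.0219, 0.0666]
contact_force: [-3.6, -13.5, 4.5]
tool_pos: [0.5277, 0.022, 0.0666]
contact_force: [-3.9, -15.2, 3.5]
tool_pos: [0.5277, 0.022, 0.0666]
contact_force: [-3.6, -13.9, 4.3]
tool_pos: [0.5277, 0.022, 0.0666]
contact_force: [-3.9, -13.9, 3.1]
tool_pos: [0.5277, 0.022, 0.0666]
contact_force: [-4.4, -13.8, 2.9]
```

```bash
for i in 1 2; do python3 -m jog '[[8,0,-0.01,0,0]]'|sed -n '2p;4p'; done;  for i in 1 2 3 4; do python3 -m jog '[[8,0,0,0,0]]'|sed -n '2p;4p'; done
```

```text
tool_pos: [0.5277, 0.0221, 0.0666]
contact_force: [-3.4, -16.1, 3.9]
tool_pos: [0.5277, 0.0223, 0.0666]
contact_force: [-3.8, -16.4, 4.2]
tool_pos: [0.5277, 0.0223, 0.0666]
contact_force: [-3.5, -15.0, 3.5]
tool_pos: [0.5277, 0.0223, 0.0666]
contact_force: [-3.3, -15.5, 4.2]
tool_pos: [0.5277, 0.0223, 0.0666]
contact_force: [-4.7, -15.2, 4.2]
tool_pos: [0.5277, 0.0223, 0.0666]
contact_force: [-3.9, -15.4, 4.2]
```

```bash
python3 -m jog '[[8,0,-0.01,0,0]]'|sed -n '2p;4p';python3 -m jog '[[8,0,0,0,0],[8,0,0,0,0]]'|sed -n '2p;4p'; for i in 1 2 3; do python3 -m jog '[[8,0,0.01,0,0],[8,0,0,0,0]]'|sed -n '2p;4p'; done
```

```text
tool_pos: [0.5277, 0.0224, 0.0666]
contact_force: [-4.9, -17.8, 4.3]
tool_pos: [0.5277, 0.0224, 0.0666]
contact_force: [-4.1, -17.0, 3.7]
tool_pos: [0.5277, 0.0224, 0.0666]
contact_force: [-4.0, -15.3, 3.8]
tool_pos: [0.5277, 0.0224, 0.0666]
contact_force: [-4.2, -13.8, 5.4]
tool_pos: [0.5277, 0.0224, 0.0666]
contact_force: [-3.3, -12.7, 4.6]
```

```bash
for i in 1 2 3 4 5; do python3 -m jog '[[8,0,0.01,0,0],[8,0,0,0,0]]'|sed -n '2p;4p'; done
```

```text
tool_pos: [0.5277, 0.0224, 0.0666]
contact_force: [-3.1, -11.4, 4.3]
tool_pos: [0.5277, 0.0224, 0.0666]
contact_force: [-3.2, -11.0, 4.1]
tool_pos: [0.5277, 0.0224, 0.0666]
contact_force: [-2.9, -9.2, 3.8]
tool_pos: [0.5277, 0.0224, 0.0666]
contact_force: [-2.1, -7.3, 3.5]
tool_pos: [0.5277, 0.0223, 0.0666]
contact_force: [-2.2, -6.3, 3.6]
```

```bash
python3 -m jog '[[8,0,0.01,0,0],[8,0,0.01,0,0],[8,0,0,0,0]]'|sed -n '2p;4p'; python3 -m jog '[[13,0,0,0,0],[15,0,0,0,0],[20,0,0,0,0],[30,0,0,0,0],[44,0,0,0,0],[44,0,0,0,0],[44,0,0,0,0],[44,0,0,0,0]]'; python3 -m jog '[[44,0,0,-0.2,0],[44,0,0,-0.5,0],[44,0,0,-0.7,0],[44,0,0,-0.7,0],[44,-0.4,0,-0.5,0],[44,-0.6,0,-0.3,0],[44,-0.6,0,0,0],[44,-0.4,-0.2,0,0],[44,-0.2,-0.2,0,0],[44,0,0,0,0],[44,0,0,0,0],[44,0,0,0,0]]'; python3 - <<'E'
from h import *
from workcell import arm
c=arm.camera_params('wrist');p,d=arm.get_image('wrist');cv2.imwrite('pics/w5.png',p[:,:,::-1]);np.savez('pics/w5.npz',p=p,d=d,**c)
E
```

```text
tool_pos: [0.5277, 0.0223, 0.0666]
contact_force: [-3.3, -4.7, 3.7]
time_s: 17.72
tool_pos: [0.5279, 0.0241, 0.0664]
tool_rot: [[0.997, -0.081, -0.0], [-0.081, -0.997, 0.0], [-0.0, -0.0, -1.0]]
contact_force: [0.1, -0.1, 0.5]
grip_width: 0.468
grip_force: 0.0
time_s: 18.72
tool_pos: [0.4639, 0.0413, 0.1534]
tool_rot: [[0.997, -0.081, 0.0], [-0.081, -0.997, -0.0], [0.001, 0.0, -1.0]]
contact_force: [0.3, -0.0, -0.7]
grip_width: 0.475
grip_force: 0.0
```

View pics/w5.png

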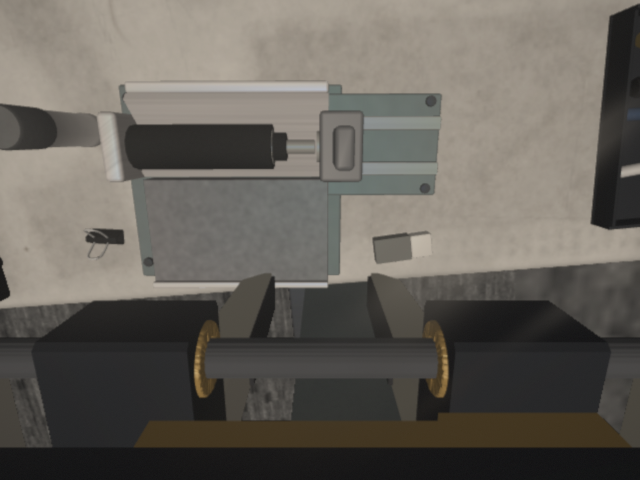

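The roller, at pixels (126–273, 125–168), is against the stop with the pad touching it and the clamp released. I'll check that the release didn't shift the clamp by comparing the tab-to-stop distance before and after. The gripper travelled 53.2 mm.

```bash
python3 - <<'E'
from h import *
def run(fn,rois):
    D=np.load(fn);p,d=D['p'],D['d'];c=[D['camera_matrix'],D['R'],D['t']];W=cloud(d,*c)*1000;g=p.max(2)
    out={}
    for n,m,roi,z in (('tab',W[:,:,2]>80,rois[0],.088),('stop',(W[:,:,2]>48)&(g>120),rois[1],.056),('pad+roller',g<60,rois[2],.0325)):
        M=np.zeros((480,640),np.uint8);a,b,e,f=roi;M[b:f,a:e]=m[b:f,a:e]
        _,l,s,_=cv2.connectedComponentsWithStats(M);k=1+s[1:,4].argmax();ys,xs=np.where(l==k)
        P=np.array([onplane(x,y,z,*c)[:2]*1000 for x,y in zip(xs,ys)])@[[-.0785*-1,.9969],[.9969,-.0785]]
        r=P[:,0];out[n]=(np.percentile(r,[1,50,99]),r.mean(),P[:,1].mean(),np.median(W[ys,xs,2]))
        print(fn,n,[np.round(q,2) for q in out[n]])
run('pics/w4.npz',[(300,80,400,200),(15,90,60,190),(70,110,240,170)])
run('pics/w5.npz',[(315,100,370,190),(92,100,135,190),(110,115,290,180)])
E
```

```text
pics/w4.npz tab [array([ 4.88, 10.79, 16.69]), np.float64(10.78), np.float64(524.9), np.float64(87.61)]
pics/w4.npz stop [array([211.3 , 217.18, 223.14]), np.float64(217.19), np.float64(525.54), np.float64(55.76)]
pics/w4.npz pad+roller [array([ 98.86, 150.46, 203.03]), np.float64(150.48), np.float64(524.96), np.float64(46.46)]
pics/w5.npz tab [array([57.55, 63.37, 69.15]), np.float64(63.43), np.float64(525.11), np.float64(87.61)]
pics/w5.npz stop [array([211.45, 217.38, 223.29]), np.float64(217.36), np.float64(525.39), np.float64(55.79)]
pics/w5.npz pad+roller [array([114.02, 165.29, 217.05]), np.float64(165.31), np.float64(524.8), np.float64(46.49)]
```

```bash
python3 -c "
from workcell import arm
print(arm.finish_job())"
```

```text
the job is handed in; nothing more can be done
None
```

I handed the job in at about 19 s of the 67 s allowed: the roller rolled into the vee and centred itself, and the clamp pushed it home against the end stop and was released, holding about 6 N as estimated from wrist force and clamp travel, not measured directly.

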